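# Balance the centrifuge rotor

## Robot

A 6-joint arm with a two-finger parallel gripper is mounted at the origin on a cart in front of the work surface, level with it; the furniture and walls round the work are solid. World frame = base frame: x ahead of the robot, y to its left, z up, the work surface at z = 0. Lengths are in mm, angles in degrees, forces in N, time in s.
With the tool pointing down it reaches from about 350 to 850 mm from the base axis. Payload 8.1 kg.
Tool frame: the origin (TCP) lies between the finger pads, 19 mm behind the fingertips; this is the grasp point; z points along the fingers, y is the line along which they close (so a half turn about z gives the same grasp; the last joint's range is limited). The gripper opens to 85 mm and grips with 20 to 120 N. Pads are 22 mm wide; open, the fingers measure 114 mm over their backs; the gripper's body (76 mm by 85 mm) begins 54 mm behind the grasp point. The pads swing forward as they close: fully open they stand 13 mm farther back than shut.
Start: joints at [-73.075, 7.471, 85.268, -0, 87.261, -4.893], TCP at [223.018, -557.017, 249.992] pointing down, gripper open.
Joint ranges: [-169.43, 169.43], [-51.17, 129.36], [1.28, 143.12], [-76.62, 256.62], [0, 156.53], [-152.29, 152.29]. Speed limits (degrees/s): [136.94, 136.94, 159.86, 180, 180, 180].

## Interface

Orientations are given as [roll, pitch, yaw] about the fixed x, y, z axes, in that order (R = Rz(yaw) Ry(pitch) Rx(roll)).
In Python, from bench import status, eyes, r gives the robot as it stands.
- The arm moves only by the shell command python3 -m handwheel 'ROWS' [FORCE]. ROWS is a JSON object whose one key "series" holds a list that holds one entry, the list of rows, each a list of 7 numbers: the shift along the tool's x, y, z in cm, then the turn, a rotation vector about the tool's x, y, z in rad, then the opening, from 0 (shut) to 1 (fully open). In form: {"series": [[[tx, ty, tz, rx, ry, rz, claw], ...]]}. A call has 1 to 12 rows; each row is the pose to reach, as a shift and turn from the pose commanded when the call began, along the tool's axes at that moment; what a row does not reach only later rows make up. A row lasts 1/8 s, in which the tool goes at most 62.5 mm and 10.7 degrees, less where a joint would pass 70% of its speed; a pose out of reach is approached as far as the arm can. A call with a gripper value outside its range is refused whole. The fingers move at their own pace and stop on an object; FORCE is the grip in N (left out, the last holds). Time passes only in rows, so rows that repeat a pose let the fingers close. It gives the time, the measured TCP pose, the force, the opening and the grip force at its end, in the units of the state.
- status.sense(): the state, without advancing time (a new reading comes with each control period).
- eyes.snapshot(name): name is "side" or "top" or "wrist"; returns a dict with "img" (480x640x3 uint8, red, green, blue), "mtx" (3x3 intrinsics, pixels), "R" (3x3) and "t" (3): a world point X has camera coordinates R X + t. Camera axes: x right, y down, z forward; pixel columns grow to the right and rows downward; lengths in mm; the calibration is good to about 2 mm. A picture is of the moment at which its call begins. There is no depth.
- r.hand_in(): hands the job in; it is judged then, once.
The state is a dict: "time": time; "joint_pos": joint angles; "qd": joint speeds; "joint_efforts": joint torques, N m; "tool_pos": TCP position; "tcp_rot": TCP orientation; "ft_force": force on the tool from outside, world axes, zero at the start; "wrist_torque": the same for the moment, N m; "finger_gap": finger opening in mm; "grip_force": force on a finger pad.
Only numpy, scipy, OpenCV 4.12 (cv2) and the standard library are available. Lean on these libraries where they do the work, as an engineer would, in place of code of your own. Each camera call takes 0.05 s, during which the arm holds its last target. There are 200 camera calls.

## Task

Load the centrifuge rotor so that it runs balanced: three of its six buckets already hold a tube, and each of these needs the tube with the same kind of cap in the bucket straight across from it. Take the three partners from the bench one by one, lower each upright to the bottom of its bucket before letting go, without dropping it. Leave the tubes already in the rotor, and the tube on the bench that has no partner there, standing where they are.

Things in the scene. Friction and masses are not known exactly. Their poses are not given: they have to be found in the camera images.
- rotor: Fixed centrifuge rotor, 225 mm wide. Origin on the bench at its axis. Six upright buckets on a circle of 85 mm radius, at 0, 60, .. 300 deg from its x (anticlockwise); those at 0, 120, 240 hold a tube each (which varies), the others are empty. Bucket: floor 24 mm above the bench, rim 80 mm, bore 33 mm flared to 42 at the rim. Arms between them 78 mm high, black centre knob 32 mm wide, 100 mm high.
- broad_in_rotor: Tube already standing in a rotor bucket. White round plastic tube, 80 g, body 28 mm wide, lowest 10 mm tapering to a flat foot 22 mm wide. Broad grey cap, 42 mm wide, 78 to 100 mm (top) above the foot; from above one large disc. Grip the cap, TCP 90 mm up. Origin: centre of the foot's underside; z up.
- broad_on_bench: Loose tube standing on the bench, the twin of broad_in_rotor. White round plastic tube, 80 g, body 28 mm wide, lowest 10 mm tapering to a flat foot 22 mm wide. Broad grey cap, 42 mm wide, 78 to 100 mm (top) above the foot; from above one large disc. Grip the cap, TCP 90 mm up. Origin: centre of the foot's underside; z up.
- tall_in_rotor: Tube already standing in a rotor bucket. White round plastic tube, 80 g, body 28 mm wide, lowest 10 mm tapering to a flat foot 22 mm wide. Slim tall grey cap, 30 mm wide, 90 to 124 mm (top) above the foot; from above one small disc. Grip the cap, TCP 107 mm up. Origin: centre of the foot's underside; z up.
- tall_on_bench: Loose tube standing on the bench, the twin of tall_in_rotor. White round plastic tube, 80 g, body 28 mm wide, lowest 10 mm tapering to a flat foot 22 mm wide. Slim tall grey cap, 30 mm wide, 90 to 124 mm (top) above the foot; from above one small disc. Grip the cap, TCP 107 mm up. Origin: centre of the foot's underside; z up.
- knob_in_rotor: Tube already standing in a rotor bucket. White round plastic tube, 80 g, body 28 mm wide, lowest 10 mm tapering to a flat foot 22 mm wide. Cap with a round grey stem, 14 mm wide, 88 to 116 mm (top) above the foot, on a white 32 mm wide shoulder (80 to 88 mm). Grip the stem, TCP 110 mm up. Origin: centre of the foot's underside; z up.
- knob_on_bench: Loose tube standing on the bench, the twin of knob_in_rotor. White round plastic tube, 80 g, body 28 mm wide, lowest 10 mm tapering to a flat foot 22 mm wide. Cap with a round grey stem, 14 mm wide, 88 to 116 mm (top) above the foot, on a white 32 mm wide shoulder (80 to 88 mm). Grip the stem, TCP 110 mm up. Origin: centre of the foot's underside; z up.
- bar_on_bench: Loose tube standing on the bench; no tube in the rotor has its kind of cap; it stays there. White round plastic tube, 80 g, body 28 mm wide, lowest 10 mm tapering to a flat foot 22 mm wide. Cap with an upright flat grey bar, 36 (x) x 10 mm, 92 to 118 mm (top) above the foot, on a white 32 mm wide shoulder (84 to 92 mm). Origin: centre of the foot's underside; z up.
Mind the look-alikes: they are no part of the job. Leave any purple look-alike of the broad_in_rotor alone.

How it is judged (in metres and radians):
At the end, for the whole second after the job is handed in: Each partner tube stands at the bottom of the bucket opposite its twin (foot 18-32 mm up, 70-100 mm from the rotor axis, over 140 mm from its twin), upright within 0.2 rad, released, at rest; the tubes already in the rotor and the one without a partner have moved under 15 mm and stand upright (horizontal distance between broad_on_bench and broad_in_rotor above 0.14 m and horizontal distance between broad_on_bench and rotor between 0.07 and 0.1 m and z of broad_on_bench in the frame of rotor between 0.018 and 0.032 m and angle between each of broad_on_bench, broad_in_rotor, tall_on_bench, tall_in_rotor, knob_on_bench, knob_in_rotor's own z axis and vertical below 0.2 rad and linear speed of each of broad_on_bench, broad_in_rotor, tall_on_bench, tall_in_rotor, knob_on_bench, knob_in_rotor, bar_on_bench below 0.02 m/s and contact force between each of broad_on_bench, tall_on_bench, knob_on_bench and the fingers below 0.1 N and distance of each of broad_in_rotor, tall_in_rotor, knob_in_rotor, bar_on_bench from where it was at the start of the episode below 0.015 m and horizontal distance between tall_on_bench and tall_in_rotor above 0.14 m and horizontal distance between tall_on_bench and rotor between 0.07 and 0.1 m and z of tall_on_bench in the frame of rotor between 0.018 and 0.032 m and horizontal distance between knob_on_bench and knob_in_rotor above 0.14 m and horizontal distance between knob_on_bench and rotor between 0.07 and 0.1 m and z of knob_on_bench in the frame of rotor between 0.018 and 0.032 m and angle between bar_on_bench's own z axis and vertical below 0.1 rad); the robot touches nothing.
It fails at once if a tube is knocked over or tipped far (angle between any of broad_in_rotor, broad_on_bench, tall_in_rotor, tall_on_bench, knob_in_rotor, knob_on_bench, bar_on_bench's own z axis and vertical above 0.7 rad).
It fails at once if a tube that was already in the rotor is lifted out of its bucket (z of any of broad_in_rotor, tall_in_rotor, knob_in_rotor in the frame of rotor above 0.06 m).
It fails at once if a tube is dropped into the rotor: it falls free of the fingers at more than 0.7 m/s (about 25 mm of fall) ((horizontal distance between broad_on_bench and rotor below 0.13 m and contact force between broad_on_bench and the fingers below 0.05 N and linear speed of broad_on_bench above 0.7 m/s) or (horizontal distance between tall_on_bench and rotor below 0.13 m and contact force between tall_on_bench and the fingers below 0.05 N and linear speed of tall_on_bench above 0.7 m/s) or (horizontal distance between knob_on_bench and rotor below 0.13 m and contact force between knob_on_bench and the fingers below 0.05 N and linear speed of knob_on_bench above 0.7 m/s)).
It also fails if it takes over 83 s, if anything falls off the work surface, if the arm or the gripper's body presses on something with over 40 N, if the wrist force passes 120 N, or if a joint passes its speed limit or range.

## Working session

There is one attempt and no reset: what is moved stays moved. The work goes in short steps, Python scripts to look and compute and a shell command to move; the robot and the scene stay as the last step left them, time stands still between calls to the robot, and variables do not carry over. Pictures are saved under pics/ and viewed, at most 14 in all, crops included, and the job is handed in when it is done.

```bash
mkdir -p pics; ls; python3 - <<'E'
from bench import status, eyes, r
import cv2,numpy as np
print(status.sense())
for n in("top","side"):
    s=eyes.snapshot(n); cv2.imwrite(f"pics/{n}0.png",s["img"][:,:,::-1]); np.savez(f"pics/{n}0.npz",**s)
    print(n,s["mtx"].tolist(),s["R"].round(4).tolist(),s["t"].round(1).tolist(), (-s["R"].T@s["t"]).round(1))
E
```

```text
pics
{'time': 0.0, 'joint_pos': array([-7.30758850e+01,  7.51641568e+00,  8.53318699e+01,  1.22344067e-03,
        8.72620337e+01, -4.89328762e+00]), 'qd': array([ 0.01615218,  0.0121018 ,  0.05462102,  0.03295341, -0.01373607,
        0.03349643]), 'joint_efforts': array([-8.16123211e-04, -5.69395566e+01, -5.00554097e+01, -4.14234119e-04,
        1.42987934e-02,  1.15494583e-05]), 'tool_pos': array([ 222.85815357, -556.4971691 ,  248.90595185]), 'tcp_rot': array([-1.79890187e+02, -1.06277283e-02,  2.18173329e+01]), 'ft_force': array([-0.45407446, -0.23248533, -0.12749411]), 'wrist_torque': array([ 0.02645788, -0.02203183,  0.04985519]), 'grip_force': 0.0, 'finger_gap': 85.33249617614116}
top [[471.8429202688592, 0.0, 320.7313020489964], [0.0, 471.8429202688592, 238.19483347590665], [0.0, 0.0, 1.0]] [[0.0217, -0.9996, -0.0159], [-0.9973, -0.0206, -0.0707], [0.0703, 0.0174, -0.9974]] [69.9, 517.1, 1195.6] [ 430.1   59.7 1230.1]
side [[612.3703883235428, 0.0, 316.4428271444857], [0.0, 612.3703883235428, 247.90931467980255], [0.0, 0.0, 1.0]] [[-0.9504, -0.3111, 0.0045], [-0.1695, 0.5055, -0.846], [0.2609, -0.8048, -0.5332]] [523.6, 109.1, 1147.8] [ 216.6 1031.5  701.9]
```

View pics/top0.png

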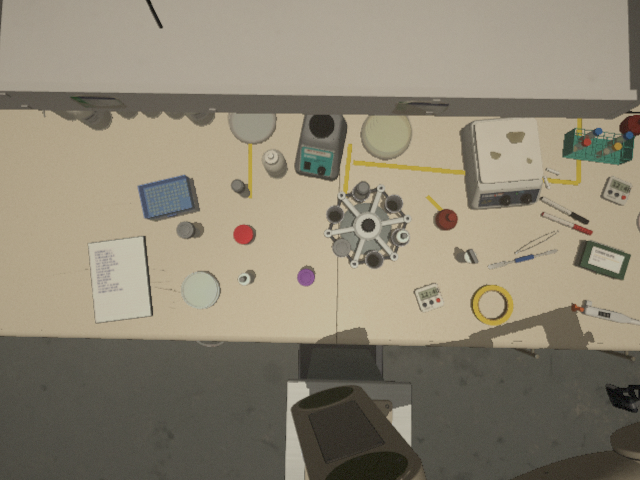

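View pics/side0.png

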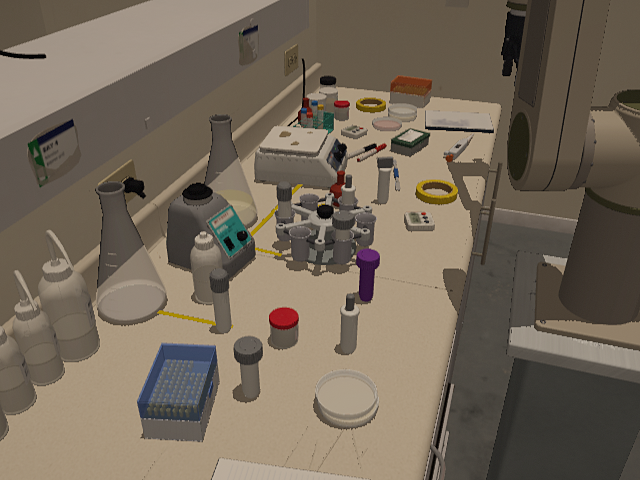

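The top view shows the rotor at about (369,225), with a slim tall tube at (361,190), a broad one at (342,245) and a knob at (402,237). On the bench there are broad (186,230), tall (240,187), knob (246,278) and bar (470,257). The look-alike is the purple tube at (306,276). I'll enlarge the candidates to confirm.

```bash
python3 - <<'E'
import cv2,numpy as np
a=cv2.imread("pics/top0.png"); b=cv2.imread("pics/side0.png")
R=lambda im,x0,y0,w,h,s:cv2.resize(im[y0:y0+h,x0:x0+w],None,fx=s,fy=s,interpolation=cv2.INTER_CUBIC)
c=np.zeros((600,800,3),np.uint8)
c[:600,:600]=R(a,320,175,100,100,6)
for i,(x,y) in enumerate([(186,230),(240,187),(246,278),(470,257)]):
    c[150*i:150*i+150,600:750]=R(a,x-15,y-15,30,30,5)
cv2.imwrite("pics/c1.png",c)
cv2.imwrite("pics/c2.png",R(b,190,165,220,240,2.5))
E
```

```text
(no output)
```

View pics/c1.png

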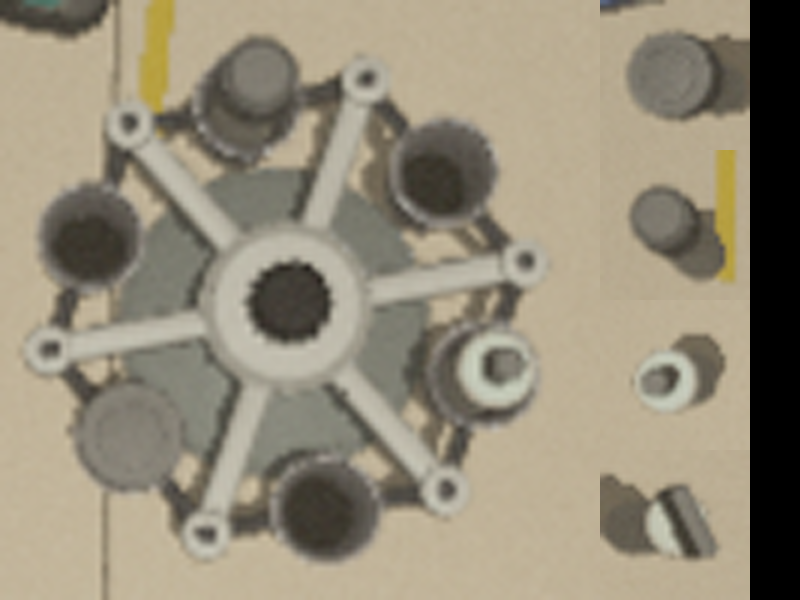

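View pics/c2.png

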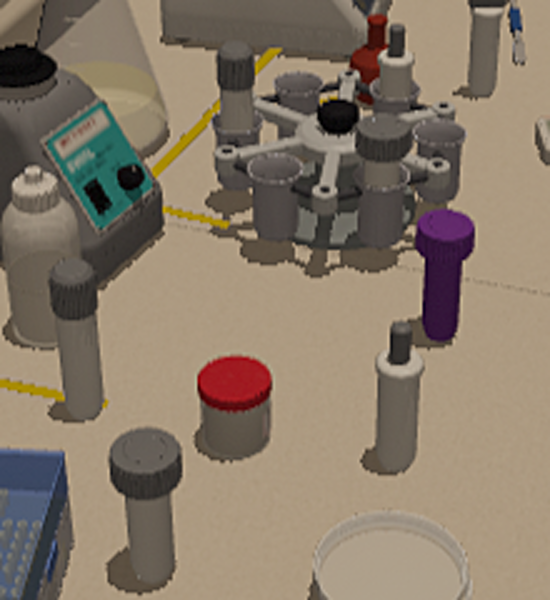

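In the enlarged crops the in-rotor caps are tall at c1 (259,76), broad (130,436) and knob (507,362). The empty buckets opposite them are (326,508), (443,173) and (90,236) respectively. The grey broad tube on the bench, at side (146,454), fits "broad". The purple one at (445,230) is the look-alike and stays put. Next I triangulate.

```bash
cat > tri.py <<'E'
import numpy as np,cv2
def tri(views):
    A=[];b=[]
    for s,p in views:
        d=s["R"].T@np.linalg.inv(s["mtx"])@[p[0],p[1],1]; d/=np.linalg.norm(d)
        c=-s["R"].T@s["t"]; P=np.eye(3)-np.outer(d,d); A.append(P); b.append(P@c)
    A=np.vstack(A);b=np.hstack(b); x=np.linalg.lstsq(A,b,rcond=None)[0]
    return x,np.abs(A@x-b).max()
def onplane(s,p,z):
    d=s["R"].T@np.linalg.inv(s["mtx"])@[p[0],p[1],1]; c=-s["R"].T@s["t"]; return c+d*(z-c[2])/d[2]
E
python3 - <<'E'
from tri import *
T=dict(np.load("pics/top0.npz"));S=dict(np.load("pics/side0.npz"))
r=lambda u,v:(320+(u+.5)/6-.5,175+(v+.5)/6-.5)
q=lambda u,v:(190+(u+.5)/2.5-.5,165+(v+.5)/2.5-.5)
D=dict(broad=((184.6,229.6),q(146,454)),tall=((237.4,185.4),q(72,273)),knob=((242.2,278.6),q(401,329)),
hub=(r(290,302),q(337,109)),tall_in=(r(259,76),q(236,52)),broad_in=(r(130,436),q(384,128)),knob_in=(r(507,362),q(397,30)),
b_knob=(r(90,236),q(275,170)),b_tall=(r(326,508),q(440,135)),b_broad=(r(443,173),q(298,87)))
for k,(a,b) in D.items():
    x,e=tri([(T,a),(S,b)]);print(k,x.round(1),round(e,1),"r,ang from hub")
b=[onplane(T,r(*p),80)[:2] for p in((90,236),(326,508),(443,173))]; print(np.array(b).round(1),np.mean(b,0).round(1))
h=np.mean(b,0)
for p in b:print((p-h).round(1),np.hypot(*(p-h)).round(1),np.degrees(np.arctan2(*(p-h)[::-1])).round(1))
for n,p,z in(("red",(244,235),45),("bottle",(272,158),100),("purple",(306,276),100),("shelf",(300,108),300)):print(n,onplane(T,p,z).round())
E
```

```text
broad [523.7 409.5  97.2] 0.3 r,ang from hub
tall [631.1 281.  118.9] 0.5 r,ang from hub
knob [408.9 263.  112.3] 0.3 r,ang from hub
hub [544.6 -33.4  96.5] 0.2 r,ang from hub
tall_in [626.8 -16.4 143.9] 0.4 r,ang from hub
broad_in [487.4  30.3 122.6] 0.5 r,ang from hub
knob_in [ 518.1 -114.5  135.8] 0.7 r,ang from hub
b_knob [571.4  47.   78.3] 0.4 r,ang from hub
b_tall [461.7 -51.1  77.4] 0.9 r,ang from hub
b_broad [600.7 -97.   76. ] 0.2 r,ang from hub
[[571.5  47.1]
 [462.5 -50.6]
 [600.3 -96.5]] [544.8 -33.3]
[26.8 80.5] 84.8 71.6
[-82.3 -17.3] 84.1 -168.1
[ 55.5 -63.1] 84.1 -48.7
red [518. 274.  45.]
bottle [703. 202. 100.]
purple [419. 113. 100.]
shelf [758. 124. 300.]
```

Heights agree with the text to about 3 mm and the rotor phase is clear. I'm adding a helper that gives the shift in tool axes, then moving toward the broad tube.

```bash
cat > go.py <<'E'
import sys
from bench import status
import numpy as np
from scipy.spatial.transform import Rotation as Ro
s=status.sense(); R=Ro.from_euler("xyz",s["tcp_rot"],degrees=True)
t=np.array([float(v) for v in sys.argv[1:4]]); yaw=float(sys.argv[4]) if len(sys.argv)>4 else 21.8
d=R.inv().apply(t-s["tool_pos"])/10
w=(R.inv()*Ro.from_euler("xyz",[180,0,yaw],degrees=True)).as_rotvec()
print("pos",s["tool_pos"].round(1),s["tcp_rot"].round(2),"shift cm",d.round(2),"turn",w.round(3),"rows",np.ceil(np.linalg.norm(d)/6.25),"gap",round(s["finger_gap"],1),"t",s["time"])
E
python3 -m handwheel '{"series": [[[32,-39.3,0,0,0,0,1],[32,-39.3,0,0,0,0,1],[32,-39.3,0,0,0,0,1],[32,-39.3,0,0,0,0,1],[32,-39.3,0,0,0,0,1],[32,-39.3,0,0,0,0,1],[32,-39.3,0,0,0,0,1],[32,-39.3,0,0,0,0,1],[32,-39.3,0,0,0,0,1],[32,-39.3,0,0,0,0,1]]]}' 40; python3 go.py 523.7 409.5 250
```

```text
time: 1.35
tool_pos: [373.9, -73.1, 249.8]
tcp_rot: [180.0, 0.0, 21.9]
ft_force: [-0.1, -0.4, -0.3]
finger_gap: 85.5
grip_force: 0.0
pos [373.9 -73.1 249.8] [1.7999e+02 4.0000e-02 2.1930e+01] shift cm [ 31.92 -39.17  -0.05] turn [0.    0.001 0.002] rows 9.0 gap 85.5 t 1.35
```

```bash
python3 -m handwheel '{"series": [[[31.9,-39.2,0,0,0,0,1],[31.9,-39.2,0,0,0,0,1],[31.9,-39.2,0,0,0,0,1],[31.9,-39.2,0,0,0,0,1],[31.9,-39.2,0,0,0,0,1],[31.9,-39.2,0,0,0,0,1],[31.9,-39.2,0,0,0,0,1],[31.9,-39.2,0,0,0,0,1],[31.9,-39.2,0,0,0,0,1],[31.9,-39.2,0,0,0,0,1],[31.9,-39.2,0,0,0,0,1]]]}' 40 >/dev/null; python3 go.py 523.7 409.5 90; python3 - <<'E'
from bench import eyes
import cv2,numpy as np
s=eyes.snapshot("wrist"); cv2.imwrite("pics/w1.png",s["img"][:,:,::-1]); np.savez("pics/w1.npz",**s)
for p in([523.7,409.5,97.2],[523.7,409.5,100]):
    c=s["R"]@p+s["t"]; print((s["mtx"]@c/c[2]).round(1))
E
```

```text
pos [525.5 407.  250.7] [ 1.7998e+02 -4.0000e-02  2.1670e+01] shift cm [-0.08 -0.3  16.07] turn [ 0.    -0.001 -0.002] rows 3.0 gap 85.4 t 2.725
[314.5 233.9   1. ]
[314.4 234.8   1. ]
```

View pics/w1.png

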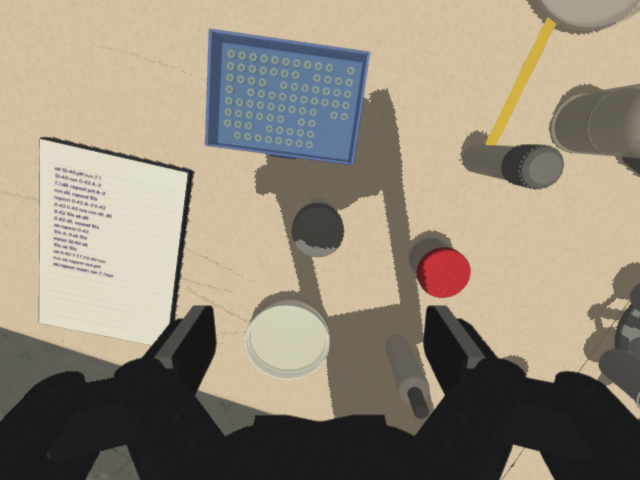

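The wrist view shows the broad cap as a dark disc at (318,230), against a prediction of (314,235). The arm was still settling, so I'll settle lower and measure again with code. The tall tube is at (540,166) and the knob at (412,395).

```bash
python3 -m handwheel '{"series": [[[-0.1,-0.3,5,0,0,0,1],[-0.1,-0.3,5,0,0,0,1],[-0.1,-0.3,5,0,0,0,1],[-0.1,-0.3,5,0,0,0,1]]]}' >/dev/null; python3 go.py 523.7 409.5 90; cat > wl.py <<'E'
import sys
from bench import eyes
from tri import *
n=sys.argv[1]; s=eyes.snapshot("wrist"); cv2.imwrite(f"pics/{n}.png",s["img"][:,:,::-1]); np.savez(f"pics/{n}.npz",**s)
p=np.array([float(v) for v in sys.argv[2:5]]); c=s["R"]@p+s["t"]; u=(s["mtx"]@c/c[2])[:2]; print("pred",u.round(1),"cam",(-s["R"].T@s["t"]).round(1))
x,y=u.astype(int); w=60; im=cv2.imread(f"pics/{n}.png"); x0,y0=max(x-w,0),max(y-w,0)
cv2.imwrite(f"pics/{n}c.png",cv2.resize(im[y0:y+w,x0:x+w],None,fx=5,fy=5,interpolation=cv2.INTER_CUBIC)); print("crop origin",x0,y0)
g=(cv2.cvtColor(im[y0:y+w,x0:x+w],cv2.COLOR_BGR2GRAY)<80).astype(np.uint8)
N,L,st,ce=cv2.connectedComponentsWithStats(g)
for i in range(1,N):
    if st[i,4]>150: print("blob",ce[i].round(1)+[x0,y0],st[i])
E
python3 wl.py w2 523.7 409.5 98
```

```text
pos [523.6 412.  203. ] [-179.96   -0.22   21.8 ] shift cm [-0.12  0.25 11.29] turn [-0.001 -0.004  0.   ] rows 2.0 gap 85.2 t 3.275
pred [321.7 253.4] cam [593.5 439.  327. ]
crop origin 261 193
blob [324.7 246.5] [  33   22   62   62 3013]
```

View pics/w2c.png

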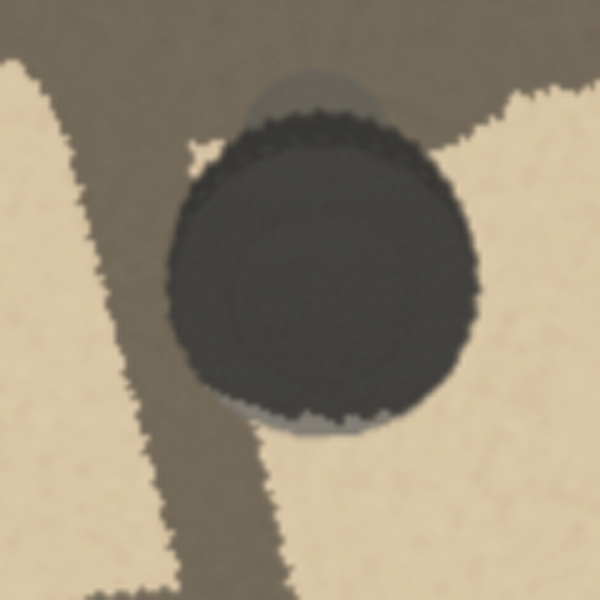

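```bash
python3 - <<'E'
from tri import *
a=dict(np.load("pics/w1.npz"));b=dict(np.load("pics/w2.npz"))
print(onplane(b,(325.3,250.5),100),onplane(a,(317.5,228.5),100),tri([(a,(317.5,228.5)),(b,(325.3,250.5))]))
E
python3 go.py 525 411 90
```

```text
[527.12200393 408.28413098 100.        ] [529.42531644 409.11816014 100.        ] (array([537.24893799, 412.50490626, 133.60020753]), np.float64(0.3317164916501838))
pos [523.5 412.1 202.7] [-179.96   -0.21   21.81] shift cm [ 0.06  0.17 11.27] turn [-0.001 -0.004  0.   ] rows 2.0 gap 85.1 t 3.325
```

```bash
python3 -m handwheel '{"series": [[[0.1,0.35,4,0,0,0,1],[0.1,0.35,8,0,0,0,1],[0.1,0.35,10.5,0,0,0,1],[0.1,0.35,11.3,0,0,0,1],[0.1,0.35,11.3,0,0,0,1],[0.1,0.35,11.3,0,0,0,1]]]}' ; python3 go.py 525.5 409 90
```

```text
time: 4.08
tool_pos: [525.8, 409.5, 89.2]
tcp_rot: [-180.0, -0.2, 21.8]
ft_force: [0.1, -0.2, -0.1]
finger_gap: 85.3
grip_force: 0.0
pos [525.8 409.5  89.2] [-179.96   -0.18   21.82] shift cm [-0.05  0.04 -0.08] turn [-0.001 -0.003  0.   ] rows 1.0 gap 85.3 t 4.075
```

```bash
python3 -m handwheel '{"series": [[[0,0,-0.1,0,0,0,0.5],[0,0,-0.1,0,0,0,0.3],[0,0,-0.1,0,0,0,0.2],[0,0,-0.1,0,0,0,0.2],[0,0,-0.1,0,0,0,0.2],[0,0,-0.1,0,0,0,0.2],[0,0,-0.1,0,0,0,0.2]]]}' 40; python3 go.py 601.2 -96.9 300
```

```text
time: 4.95
tool_pos: [525.2, 409.1, 88.8]
tcp_rot: [-180.0, -0.1, 21.8]
ft_force: [-0.1, -0.6, 6.0]
finger_gap: 40.8
grip_force: 40.8
pos [525.2 409.1  88.8] [-1.7998e+02 -8.0000e-02  2.1820e+01] shift cm [-11.72  49.79 -21.15] turn [-0.    -0.001  0.   ] rows 9.0 gap 40.8 t 4.95
```

```bash
python3 -m handwheel '{"series": [[[0,0,-2,0,0,0,0.2],[0,0,-6,0,0,0,0.2],[0,0,-12,0,0,0,0.2],[0,0,-18,0,0,0,0.2],[-1.5,6,-18.5,0,0,0,0.2],[-3,12,-18.5,0,0,0,0.2],[-4.5,18,-18.5,0,0,0,0.2],[-6,24,-18.5,0,0,0,0.2],[-7.4,30,-18.5,0,0,0,0.2],[-8.8,36,-18.5,0,0,0,0.2],[-10.3,42,-18.5,0,0,0,0.2],[-11,45,-18.5,0,0,0,0.2]]]}'; python3 go.py 601.2 -96.9 270
```

```text
time: 6.45
tool_pos: [589.5, -53.2, 273.9]
tcp_rot: [180.0, 0.0, 21.7]
ft_force: [0.0, 1.0, -1.4]
finger_gap: 40.9
grip_force: 40.7
pos [589.5 -53.2 273.9] [179.96   0.    21.66] shift cm [-0.53  4.49  0.39] turn [ 0.001  0.    -0.002] rows 1.0 gap 40.9 t 6.45
```

```bash
python3 -m handwheel '{"series": [[[-0.5,4.5,0.4,0,0,0,0.2],[-0.5,4.5,3,0,0,0,0.2],[-0.5,4.5,5,0,0,0,0.2],[-0.5,4.5,5,0,0,0,0.2],[-0.5,4.5,5,0,0,0,0.2]]]}'; python3 go.py 601.2 -96.9 120; python3 - <<'E'
from bench import eyes
from tri import *
s=eyes.snapshot("side"); im=s["img"][:,:,::-1]; np.savez("pics/s3.npz",**s); cv2.imwrite("pics/s3.png",im)
w=eyes.snapshot("wrist"); wm=w["img"][:,:,::-1]; np.savez("pics/w3.npz",**w); cv2.imwrite("pics/w3.png",wm)
c=np.zeros((600,800,3),np.uint8)
c[:600,:400]=cv2.resize(im[120:270,260:360],None,fx=4,fy=4,interpolation=cv2.INTER_CUBIC)
c[:300,400:]=cv2.resize(wm,(400,300)); 
cv2.imwrite("pics/c3.png",c)
E
```

```text
time: 7.08
tool_pos: [602.1, -92.9, 223.9]
tcp_rot: [180.0, -0.0, 21.9]
ft_force: [1.3, -0.0, 0.3]
finger_gap: 40.8
grip_force: 40.8
pos [602.1 -92.9 223.9] [ 1.7998e+02 -3.0000e-02  2.1870e+01] shift cm [-0.24  0.33 10.39] turn [ 0.    -0.001  0.001] rows 2.0 gap 40.8 t 7.075
```

View pics/c3.png

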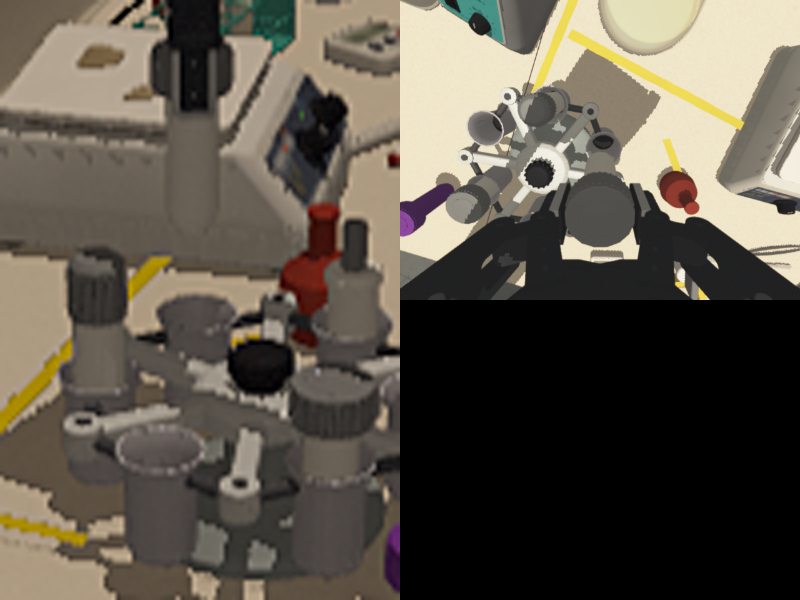

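```bash
python3 - <<'E'
from tri import *
w=dict(np.load("pics/w3.npz")); s=dict(np.load("pics/s3.npz"))
P=lambda s,p:(lambda c:(s["mtx"]@c/c[2])[:2].round(1))(s["R"]@np.array(p)+s["t"])
for n,p in dict(hub=[544.8,-33.3,100],b_knob=[571.6,47.4,80],b_broad=[601.2,-96.9,80],captop=[602.1,-92.9,233.9]).items(): print(n,P(w,p),P(s,p))
im=cv2.imread("pics/w3.png"); c=np.zeros((600,800,3),np.uint8)
c[:600,:600]=cv2.resize(im[200:400,220:420],None,fx=3,fy=3,interpolation=cv2.INTER_CUBIC)
c[:400,600:]=cv2.resize(im[150:350,100:200],None,fx=2,fy=2)
cv2.imwrite("pics/c4.png",c)
E
```

```text
hub [215.9 283.4] [324.5 206.8]
b_knob [131.8 206.4] [299.3 232. ]
b_broad [322.  239.3] [308.6 197.9]
captop [316.6 349.6] [307.3 131.9]
```

View pics/c4.png

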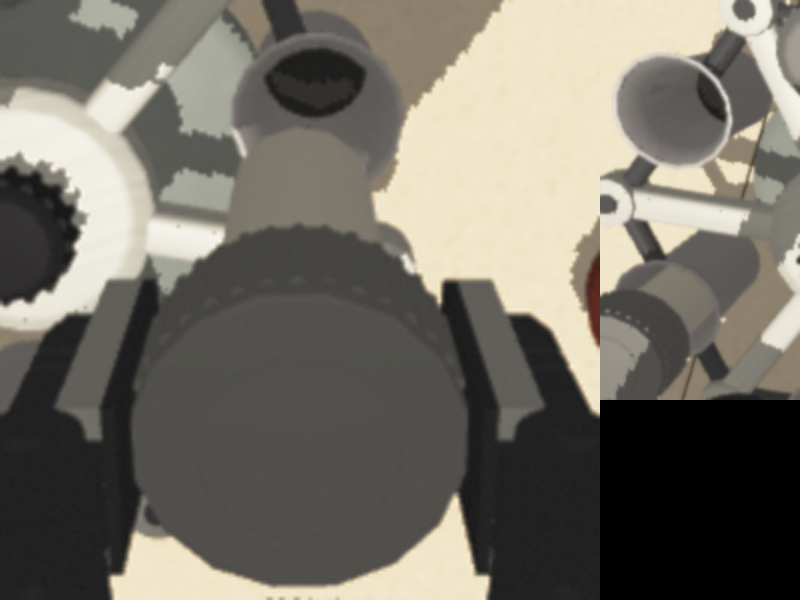

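The held cap, the bucket rim and the other empty bucket all show the same +4, −3 px offset in the wrist view. That is a wrist camera bias, so the top/side measurements agree with the TCP. I'll align above the rim and check before inserting.

```bash
python3 -m handwheel '{"series": [[[-0.25,0.35,2,0,0,0,0.2],[-0.25,0.35,4,0,0,0,0.2],[-0.25,0.35,4.5,0,0,0,0.2],[-0.25,0.35,4.5,0,0,0,0.2]]]}'; python3 go.py 601.2 -96.9 114
```

```text
time: 7.68
tool_pos: [600.2, -97.5, 176.8]
tcp_rot: [-179.9, 0.1, 21.8]
ft_force: [0.0, 0.3, 0.4]
finger_gap: 40.8
grip_force: 40.7
pos [600.2 -97.5 176.8] [-1.7993e+02  1.0000e-01  2.1810e+01] shift cm [ 0.13 -0.02  6.28] turn [-0.001  0.002  0.   ] rows 2.0 gap 40.8 t 7.675
```

```bash
python3 -m handwheel '{"series": [[[0.1,0,1,0,0,0,0.2],[0.1,0,2,0,0,0,0.2],[0.1,0,3,0,0,0,0.2],[0.1,0,4,0,0,0,0.2],[0.1,0,5,0,0,0,0.2],[0.1,0,5.7,0,0,0,0.2],[0.1,0,5.9,0,0,0,0.2],[0.1,0,5.9,0,0,0,0.2]]]}'; python3 go.py 601.2 -96.9 113
```

```text
time: 8.68
tool_pos: [601.9, -97.3, 119.1]
tcp_rot: [180.0, -0.0, 21.8]
ft_force: [-0.6, 0.0, -0.5]
finger_gap: 40.8
grip_force: 40.8
pos [601.9 -97.3 119.1] [180.    -0.    21.82] shift cm [-0.05 -0.06  0.61] turn [ 0. -0.  0.] rows 1.0 gap 40.8 t 8.675
```

```bash
python3 -m handwheel '{"series": [[[0,0,0.3,0,0,0,0.2],[0,0,0.5,0,0,0,0.2],[0,0,0.6,0,0,0,0.2],[0,0,0.65,0,0,0,0.2],[0,0,0.65,0,0,0,0.2]]]}'; python3 go.py 601.2 -96.9 113
```

```text
time: 9.3
tool_pos: [602.0, -97.3, 112.9]
tcp_rot: [180.0, -0.0, 21.8]
ft_force: [-0.8, 0.7, 2.1]
finger_gap: 40.7
grip_force: 41.0
pos [602.  -97.3 112.9] [ 1.7999e+02 -2.0000e-02  2.1820e+01] shift cm [-0.06 -0.07 -0.02] turn [ 0. -0.  0.] rows 1.0 gap 40.7 t 9.3
```

Floor contact is felt (+2 N at z 113). Release, rise, and head for the tall tube.

```bash
python3 -m handwheel '{"series": [[[0,0,0,0,0,0,0.6],[0,0,0,0,0,0,0.75],[0,0,0,0,0,0,0.75],[0,0,0,0,0,0,0.75],[0,0,-2,0,0,0,0.75],[0,0,-6,0,0,0,0.75],[0,0,-12,0,0,0,0.8],[0,0,-15,0,0,0,1]]]}'; python3 go.py 631.1 281 250
```

```text
time: 10.3
tool_pos: [603.3, -97.6, 268.8]
tcp_rot: [179.8, -0.3, 21.8]
ft_force: [0.9, 0.3, -0.1]
finger_gap: 84.1
grip_force: 0.0
pos [603.3 -97.6 268.8] [179.77  -0.33  21.82] shift cm [ 16.65 -34.12   1.83] turn [ 0.004 -0.006  0.   ] rows 7.0 gap 84.1 t 10.3
```

```bash
python3 -m handwheel '{"series": [[[16.7,-34.1,1.8,0,0,0,1],[16.7,-34.1,1.8,0,0,0,1],[16.7,-34.1,1.8,0,0,0,1],[16.7,-34.1,1.8,0,0,0,1],[16.7,-34.1,1.8,0,0,0,1],[16.7,-34.1,1.8,0,0,0,1],[16.7,-34.1,1.8,0,0,0,1],[16.7,-34.1,3,0,0,0,1],[16.7,-34.1,3,0,0,0,1],[16.7,-34.1,3,0,0,0,1]]]}'; python3 go.py 631.1 281 107; python3 wl.py w5 631.1 281 122;  python3 - <<'E'
from bench import eyes
from tri import *
a=eyes.snapshot("top"); im=a["img"][:,:,::-1]; np.savez("pics/t5.npz",**a); cv2.imwrite("pics/t5.png",im)
c=np.zeros((600,800,3),np.uint8); c[:400,:400]=cv2.resize(im[175:275,320:420],None,fx=4,fy=4,interpolation=cv2.INTER_CUBIC)
c[:400,400:]=cv2.resize(cv2.imread("pics/w5c.png"),(400,400)); cv2.imwrite("pics/c5.png",c)
E
```

```text
time: 11.55
tool_pos: [630.3, 279.7, 232.7]
tcp_rot: [180.0, 0.0, 21.7]
ft_force: [-0.5, -0.4, 0.0]
finger_gap: 85.1
grip_force: 0.0
pos [630.3 279.7 232.7] [1.7999e+02 2.0000e-02 2.1710e+01] shift cm [ 0.12 -0.09 12.57] turn [ 0.     0.    -0.002] rows 3.0 gap 85.1 t 11.55
pred [316.7 247.5] cam [700.7 306.9 356.4]
crop origin 256 187
blob [318.4 238.5] [  42   27   42   49 1625]
```

View pics/c5.png

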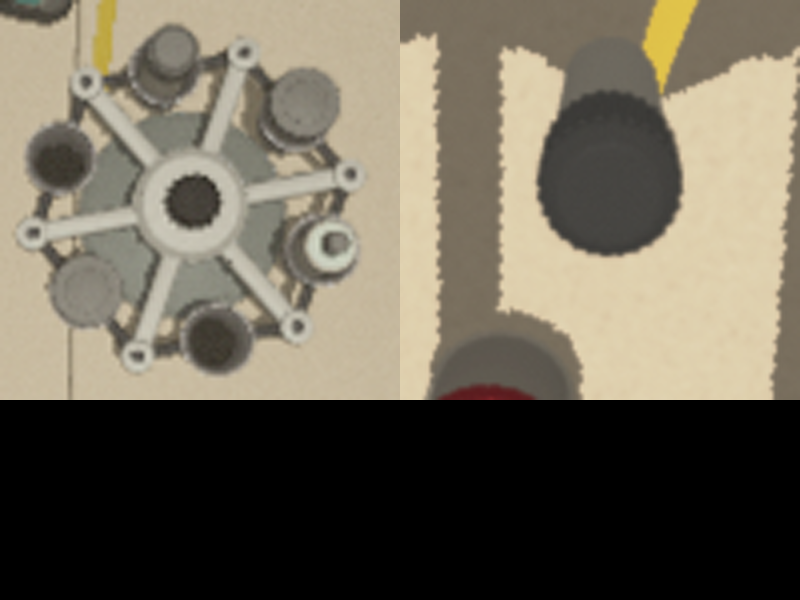

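The broad tube stands properly in its bucket at c5 (303,103). The tall cap is where predicted, at c5 (611,185), within about 1 mm. Descend and grip.

```bash
python3 -m handwheel '{"series": [[[0.2,-0.1,5,0,0,0,1],[0.2,-0.1,9,0,0,0,1],[0.2,-0.1,11.5,0,0,0,1],[0.2,-0.1,12.6,0,0,0,1],[0.2,-0.1,12.6,0,0,0,1],[0.2,-0.1,12.6,0,0,0,0.5],[0.2,-0.1,12.6,0,0,0,0.3],[0.2,-0.1,12.6,0,0,0,0.1],[0.2,-0.1,12.6,0,0,0,0.1],[0.2,-0.1,12.6,0,0,0,0.1],[0.2,-0.1,12.6,0,0,0,0.1],[0.2,-0.1,12.6,0,0,0,0.1]]]}' 40; python3 go.py 461.5 -50.4 285
```

```text
time: 13.15
tool_pos: [632.3, 283.0, 107.5]
tcp_rot: [180.0, -0.1, 21.8]
ft_force: [0.0, -1.4, 6.0]
finger_gap: 28.9
grip_force: 39.8
pos [632.3 283.  107.5] [ 1.7998e+02 -9.0000e-02  2.1810e+01] shift cm [-28.21  24.62 -17.78] turn [ 0.    -0.002  0.   ] rows 7.0 gap 28.9 t 13.15
```

```bash
python3 -m handwheel '{"series": [[[0,0,-2,0,0,0,0.1],[0,0,-6,0,0,0,0.1],[0,0,-12,0,0,0,0.1],[0,0,-18,0,0,0,0.1],[-4,3.5,-18,0,0,0,0.1],[-8,7,-18,0,0,0,0.1],[-12,10.5,-18,0,0,0,0.1],[-16,14,-18,0,0,0,0.1],[-20,17.5,-18,0,0,0,0.1],[-24,21,-18,0,0,0,0.1],[-28,24.5,-18,0,0,0,0.1],[-28.2,24.6,-18,0,0,0,0.1]]]}' >/dev/null; python3 -m handwheel '{"series": [[[0,0,2,0,0,0,0.1],[0,0,4,0,0,0,0.1],[0,0,4,0,0,0,0.1]]]}'; python3 go.py 461.5 -50.4 200
```

```text
time: 15.02
tool_pos: [459.8, -48.9, 243.1]
tcp_rot: [-179.8, 0.3, 21.9]
ft_force: [-0.8, 0.5, -0.5]
finger_gap: 28.2
grip_force: 39.7
pos [459.8 -48.9 243.1] [-179.8     0.27   21.92] shift cm [0.12 0.22 4.3 ] turn [-0.003  0.005  0.002] rows 1.0 gap 28.2 t 15.025
```

```bash
python3 -m handwheel '{"series": [[[0.1,0.2,2,0,0,0,0.1],[0.1,0.2,4,0,0,0,0.1],[0.1,0.2,4.3,0,0,0,0.1],[0.1,0.2,4.3,0,0,0,0.1],[0.1,0.2,4.3,0,0,0,0.1]]]}' >/dev/null; python3 go.py 461.5 -50.4 131; python3 wl.py w6 460 -50.4 123; python3 - <<'E'
from tri import *
w=dict(np.load("pics/w6.npz"))
P=lambda s,p:(lambda c:(s["mtx"]@c/c[2])[:2].round(1))(s["R"]@np.array(p)+s["t"])
print("rim",P(w,[461.5,-50.4,80]),"cap",P(w,[461.5,-50.4,216]))
im=cv2.imread("pics/w6.png"); cv2.imwrite("pics/c6.png",cv2.resize(im[180:380,220:420],None,fx=3,fy=3,interpolation=cv2.INTER_CUBIC))
E
```

```text
pos [463.5 -51.6 204.6] [ 1.7995e+02 -7.0000e-02  2.1840e+01] shift cm [-0.15 -0.2   7.36] turn [ 0.001 -0.001  0.001] rows 2.0 gap 28.9 t 15.65
pred [313.8 268.1] cam [533.7 -24.3 328.5]
crop origin 253 208
blob [318.8 228.6] [ 48  11  37  20 498]
blob [278.  232.9] [ 14  19  24  13 176]
blob [360.  247.6] [ 97  33  22  14 202]
blob [319.5 308.9] [  20   75   94   45 3180]
blob [257.8 314.4] [  0  96  13  24 223]
rim [315.4 245.3] cap [312.  355.4]
```

View pics/c6.png

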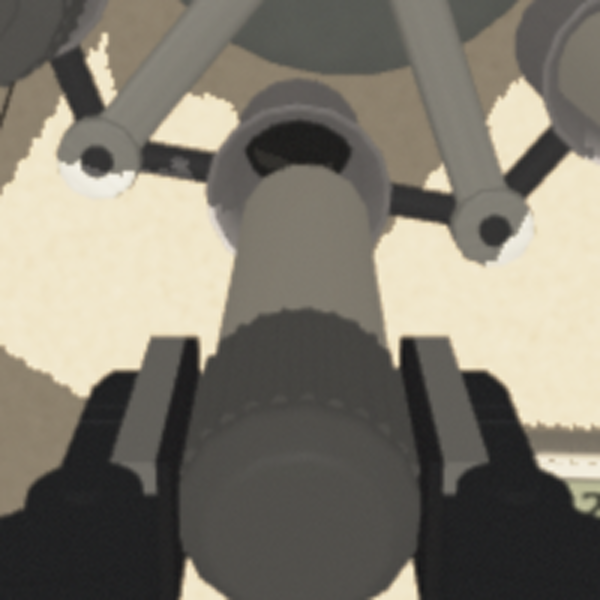

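The rim is at x≈319 and y≈243, matching the prediction plus the known bias. Correct by 2 mm, insert, and stop above the floor.

```bash
python3 -m handwheel '{"series": [[[-0.15,-0.2,0.5,0,0,0,0.1],[-0.15,-0.2,1,0,0,0,0.1],[-0.15,-0.2,2,0,0,0,0.1],[-0.15,-0.2,3,0,0,0,0.1],[-0.15,-0.2,4,0,0,0,0.1],[-0.15,-0.2,5,0,0,0,0.1],[-0.15,-0.2,6,0,0,0,0.1],[-0.15,-0.2,6.6,0,0,0,0.1],[-0.15,-0.2,6.8,0,0,0,0.1],[-0.15,-0.2,6.8,0,0,0,0.1]]]}'; python3 go.py 461.5 -50.4 131.3
```

```text
time: 16.95
tool_pos: [460.8, -50.4, 135.6]
tcp_rot: [180.0, -0.0, 21.8]
ft_force: [-0.1, -0.4, -0.9]
finger_gap: 28.8
grip_force: 39.7
pos [460.8 -50.4 135.6] [ 1.800e+02 -1.000e-02  2.182e+01] shift cm [0.06 0.03 0.43] turn [ 0. -0.  0.] rows 1.0 gap 28.8 t 16.95
```

```bash
python3 -m handwheel '{"series": [[[0.05,0,0.2,0,0,0,0.1],[0.05,0,0.35,0,0,0,0.1],[0.05,0,0.45,0,0,0,0.1],[0.05,0,0.5,0,0,0,0.1],[0.05,0,0.5,0,0,0,0.1]]]}'; python3 go.py 461.5 -50.4 131.3
```

```text
time: 17.58
tool_pos: [461.8, -50.2, 131.5]
tcp_rot: [180.0, -0.1, 21.8]
ft_force: [-1.5, 0.9, 6.7]
finger_gap: 28.7
grip_force: 40.1
pos [461.8 -50.2 131.5] [ 1.7997e+02 -7.0000e-02  2.1820e+01] shift cm [-0.03  0.01  0.02] turn [ 0.001 -0.001  0.   ] rows 1.0 gap 28.7 t 17.575
```

Seated (+6.7 N at z 131.5). Release, rise, and go on to the knob tube.

```bash
python3 -m handwheel '{"series": [[[0,0,0,0,0,0,0.5],[0,0,0,0,0,0,0.62],[0,0,0,0,0,0,0.62],[0,0,0,0,0,0,0.62],[0,0,-2,0,0,0,0.62],[0,0,-6,0,0,0,0.62],[0,0,-12,0,0,0,0.8],[0,0,-12.5,0,0,0,1]]]}' >/dev/null; python3 go.py 408.9 263 240
```

```text
pos [463.7 -50.7 261. ] [179.71  -0.43  21.82] shift cm [  6.55 -31.17   1.99] turn [ 0.005 -0.007  0.   ] rows 6.0 gap 83.7 t 18.575
```

```bash
python3 -m handwheel '{"series": [[[6.5,-31.2,0,0,0,0,1],[6.5,-31.2,0,0,0,0,1],[6.5,-31.2,0,0,0,0,1],[6.5,-31.2,0,0,0,0,1],[6.5,-31.2,0,0,0,0,1],[6.5,-31.2,0,0,0,0,1],[6.5,-31.2,3,0,0,0,1],[6.5,-31.2,3,0,0,0,1],[6.5,-31.2,3,0,0,0,1]]]}' >/dev/null; python3 go.py 408.9 263 110; python3 wl.py w7 408.9 263 114;  python3 - <<'E'
from bench import eyes
from tri import *
a=eyes.snapshot("top"); im=a["img"][:,:,::-1]; np.savez("pics/t7.npz",**a); cv2.imwrite("pics/t7.png",im)
c=np.zeros((400,800,3),np.uint8); c[:400,:400]=cv2.resize(im[175:275,320:420],None,fx=4,fy=4,interpolation=cv2.INTER_CUBIC)
c[:400,400:]=cv2.resize(cv2.imread("pics/w7c.png"),(400,400)); cv2.imwrite("pics/c7.png",c)
E
```

```text
pos [405.9 262.9 225.9] [1.7999e+02 1.0000e-02 2.1750e+01] shift cm [ 0.29  0.1  11.59] turn [ 0.     0.    -0.001] rows 2.0 gap 85.3 t 19.7
pred [319.5 244.7] cam [476.3 290.2 349.7]
crop origin 259 184
blob [320.8 238.9] [ 53  42  19  26 418]
```

View pics/c7.png

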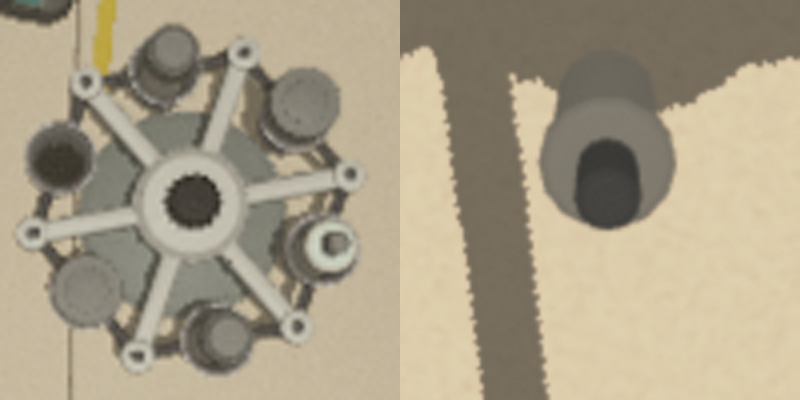

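The tall tube is standing in its bucket at c7 (222,338). The knob stem top is at about (608,197), within 1.5 mm of the prediction. Descend and grip.

```bash
python3 -m handwheel '{"series": [[[0.25,0.1,5,0,0,0,1],[0.25,0.1,9,0,0,0,1],[0.25,0.1,11,0,0,0,1],[0.25,0.1,11.5,0,0,0,1],[0.25,0.1,11.5,0,0,0,1],[0.25,0.1,11.5,0,0,0,1]]]}' >/dev/null; python3 go.py 408.9 263 110.5
```

```text
pos [409.4 264.1 112.2] [-1.7999e+02 -1.5000e-01  2.1810e+01] shift cm [-0.09  0.08  0.17] turn [-0.    -0.003  0.   ] rows 1.0 gap 85.3 t 20.55
```

```bash
python3 -m handwheel '{"series": [[[-0.05,0.05,0.15,0,0,0,0.7],[-0.05,0.05,0.15,0,0,0,0.4],[-0.05,0.05,0.15,0,0,0,0.2],[-0.05,0.05,0.15,0,0,0,0],[-0.05,0.05,0.15,0,0,0,0],[-0.05,0.05,0.15,0,0,0,0],[-0.05,0.05,0.15,0,0,0,0],[-0.05,0.05,0.15,0,0,0,0]]]}' 40; python3 go.py 571.6 47.4 290
```

```text
time: 21.55
tool_pos: [408.2, 263.0, 109.2]
tcp_rot: [-180.0, -0.0, 21.8]
ft_force: [0.1, 0.1, 2.5]
finger_gap: 12.5
grip_force: 39.2
pos [408.2 263.  109.2] [-1.800e+02 -2.000e-02  2.182e+01] shift cm [  7.17  26.09 -18.08] turn [-0. -0.  0.] rows 6.0 gap 12.5 t 21.55
```

```bash
python3 -m handwheel '{"series": [[[0,0,-2,0,0,0,0],[0,0,-6,0,0,0,0],[0,0,-12,0,0,0,0],[0,0,-18,0,0,0,0],[1.4,5,-18,0,0,0,0],[2.8,10,-18,0,0,0,0],[4.2,15,-18,0,0,0,0],[5.6,20,-18,0,0,0,0],[7,25,-18,0,0,0,0],[7.2,26.1,-18,0,0,0,0],[7.2,26.1,-14,0,0,0,0],[7.2,26.1,-13,0,0,0,0]]]}' >/dev/null;  python3 go.py 571.6 47.4 205
```

```text
pos [569.8  47.8 235.5] [-179.85    0.31   21.82] shift cm [0.17 0.11 3.05] turn [-0.003  0.005  0.   ] rows 1.0 gap 12.3 t 23.05
```

```bash
python3 -m handwheel '{"series": [[[0.1,0.1,2,0,0,0,0],[0.1,0.1,3,0,0,0,0],[0.1,0.1,3,0,0,0,0],[0.1,0.1,3,0,0,0,0]]]}' >/dev/null; python3 go.py 571.6 47.4 133.2; python3 wl.py w8 571.6 47.4 123; python3 - <<'E'
from tri import *
w=dict(np.load("pics/w8.npz"))
P=lambda s,p:(lambda c:(s["mtx"]@c/c[2])[:2].round(1))(s["R"]@np.array(p)+s["t"])
print("rim",P(w,[571.6,47.4,80]),"foot",P(w,[571.6,47.4,97]))
im=cv2.imread("pics/w8.png"); cv2.imwrite("pics/c8.png",cv2.resize(im[180:380,220:420],None,fx=3,fy=3,interpolation=cv2.INTER_CUBIC))
E
```

```text
pos [573.6  47.  210. ] [ 1.7997e+02 -7.0000e-02  2.1830e+01] shift cm [-0.18 -0.12  7.68] turn [ 0.001 -0.001  0.001] rows 2.0 gap 12.2 t 23.55
pred [316.1 263.5] cam [643.8  74.3 333.9]
crop origin 256 203
blob [345.2 210.9] [ 78   0  24  19 229]
blob [320.3 226.8] [ 47  15  36  19 458]
blob [319.6 309.1] [  41   89   45   31 1137]
blob [277.7 313. ] [ 11  99  21  21 298]
blob [361.  312.6] [ 96  99  20  21 302]
rim [316.6 243.6] foot [316.4 250.7]
```

View pics/c8.png

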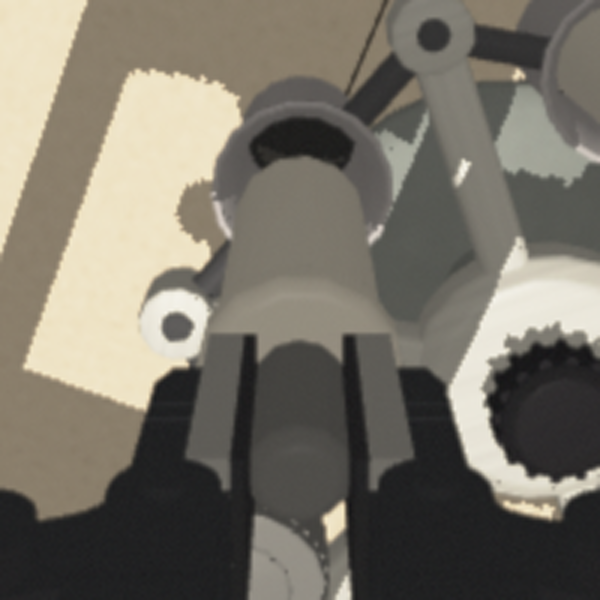

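The rim is at x≈321, as expected with the bias, and the tube hangs upright. Insert.

```bash
python3 -m handwheel '{"series": [[[-0.15,-0.1,0.5,0,0,0,0],[-0.15,-0.1,1,0,0,0,0],[-0.15,-0.1,2,0,0,0,0],[-0.15,-0.1,3,0,0,0,0],[-0.15,-0.1,4,0,0,0,0],[-0.15,-0.1,5,0,0,0,0],[-0.15,-0.1,6,0,0,0,0],[-0.15,-0.1,6.8,0,0,0,0],[-0.15,-0.1,7.1,0,0,0,0],[-0.15,-0.1,7.1,0,0,0,0]]]}'; python3 go.py 571.6 47.4 133.2
```

```text
time: 24.85
tool_pos: [571.4, 47.2, 137.9]
tcp_rot: [-180.0, 0.0, 21.8]
ft_force: [-0.1, 0.2, -1.0]
finger_gap: 12.6
grip_force: 39.2
pos [571.4  47.2 137.9] [-1.800e+02  1.000e-02  2.182e+01] shift cm [ 0.03 -0.01  0.47] turn [-0.  0.  0.] rows 1.0 gap 12.6 t 24.85
```

```bash
python3 -m handwheel '{"series": [[[0,0,0.2,0,0,0,0],[0,0,0.35,0,0,0,0],[0,0,0.45,0,0,0,0],[0,0,0.5,0,0,0,0],[0,0,0.5,0,0,0,0]]]}'; python3 go.py 571.6 47.4 133.2
```

```text
time: 25.48
tool_pos: [571.5, 47.2, 133.2]
tcp_rot: [180.0, -0.0, 21.8]
ft_force: [-0.6, 0.3, 1.2]
finger_gap: 12.0
grip_force: 39.4
pos [571.5  47.2 133.2] [ 1.7999e+02 -2.0000e-02  2.1820e+01] shift cm [ 0.01 -0.01  0.  ] turn [ 0. -0.  0.] rows 1.0 gap 12.0 t 25.475
```

```bash
python3 -m handwheel '{"series": [[[0,0,0.05,0,0,0,0],[0,0,0.05,0,0,0,0.3],[0,0,0.05,0,0,0,0.45],[0,0,0.05,0,0,0,0.45],[0,0,0.05,0,0,0,0.45],[0,0,-2,0,0,0,0.45],[0,0,-6,0,0,0,0.5],[0,0,-12,0,0,0,0.8],[-3,-5,-14,0,0,0,1],[-6,-10,-14,0,0,0,1],[-9,-15,-14,0,0,0,1],[-9,-15,-14,0,0,0,1]]]}';  python3 - <<'E'
from bench import eyes
from tri import *
a=eyes.snapshot("top")["img"][:,:,::-1]; b=eyes.snapshot("side")["img"][:,:,::-1]
c=np.zeros((600,800,3),np.uint8); c[:400,:400]=cv2.resize(a[175:275,320:420],None,fx=4,fy=4,interpolation=cv2.INTER_CUBIC)
c[:500,400:]=cv2.resize(b[150:275,250:350],(400,500),interpolation=cv2.INTER_CUBIC)
c[400:,:200]=cv2.resize(a[232:282,445:495],(200,200)); cv2.imwrite("pics/c9.png",c)
E
```

```text
time: 26.98
tool_pos: [430.1, 155.1, 275.0]
tcp_rot: [-180.0, -0.1, 22.0]
ft_force: [0.4, -0.3, 0.8]
finger_gap: 85.4
grip_force: 0.0
```

View pics/c9.png

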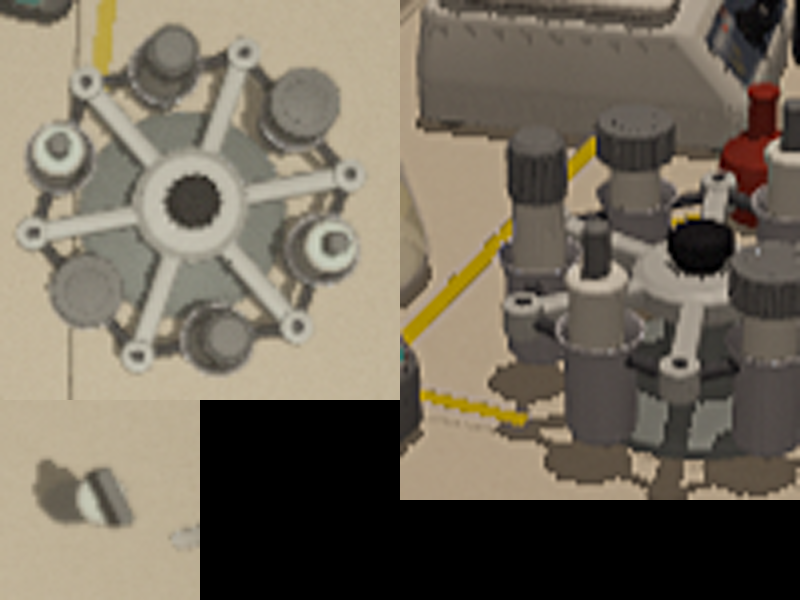

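All six tubes stand upright, with the pairs opposite each other: knob (60,147)/(333,243), broad (303,100)/(87,290) and tall (172,52)/(226,335). The bar tube at (103,497) hasn't moved.

```bash
python3 -m handwheel '{"series": [[[0,0,0,0,0,0,1],[0,0,0,0,0,0,1],[0,0,0,0,0,0,1]]]}' >/dev/null; python3 -c "
from bench import r
print(r.hand_in())"
```

```text
the job is handed in; nothing more can be done
None
```

I lowered the broad, tall and knob tubes upright to the bottom of the buckets opposite their twins, released them, and handed the job in at about 27 s; the hand-in gave no verdict, but the last pictures showed all six rotor tubes upright and the bar tube where it started.

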